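# Show the foot of a fired jar to the inspection camera

### The arm

A 6-joint arm with a two-finger parallel gripper is mounted at the origin on the work surface. World frame = base frame: x ahead of the robot, y to its left, z up, the work surface at z = 0. Lengths are in m, angles in rad, forces in N, time in s.
With the tool pointing down it reaches from about 0.2 to 0.875 m from the base axis. Payload 3.4 kg.
Tool frame: the origin (TCP) lies midway between the tips of the shut fingers; the grasp point (between the pads) lies 19 mm behind it (robot.hold_point_z is the distance from the TCP to the grasp point, in m); z points along the fingers, y is the direction in which the jaws open and shut (so a half turn about z gives the same grasp; the last joint's range is limited). The gripper opens to 94 mm and grips with 3 to 60 N. Pads are 16 mm wide; open, the fingers measure 119 mm over their backs; the gripper's body (75 mm by 177 mm) begins 78 mm behind the grasp point.
Start: joints at [1.161, 0.276, 1.505, -0, 1.361, -0.121], TCP at [0.164, 0.551, 0.205] pointing down, gripper open.
Joint ranges: [-2.89, 2.89], [-0.75, 2.08], [0.22, 2.7], [-1.18, 4.32], [0.11, 2.71], [-2.7, 2.7]. Speed limits (rad/s): [2.57, 2.57, 3.14, 3.14, 3.14, 3.14].

### API

Orientations are given as a rotation vector (axis times angle).
In Python, from cell import robot gives the robot as it stands. Calls block until the motion is done:
- robot.reach(position, orientation): joint-space move of the TCP to a pose.
- robot.move_linear(position, rate=0.15, attitude=None): straight line of the TCP; attitude=None keeps the orientation; rate is the mean speed in m/s.
- robot.move_j(angles): joint-space move.
- robot.open() and robot.grasp(strength=None): open the fingers fully, or close them until they stop; strength is the grip in N (None keeps the last).
- robot.sleep(seconds).
- robot.ik(position, orientation): joint angles nearest the present ones, or None.
- robot.get_image(name): name is "scene" or "top"; returns a dict with "color" (400x640x3 uint8, red, green, blue), "intrinsics" (3x3 intrinsics, pixels), "view" (4x4, takes a point from world to camera coordinates). Camera axes: x right, y up, looking along -z (the intrinsics and any distortion apply to the point x, -y, -z); pixel columns grow to the right and rows downward; lengths in m; the calibration is good to about 2 mm. A picture is of the moment at which its call begins. There is no depth.
A pose or a line that the arm cannot do raises robot.MotionError and nothing moves.
- robot.hand_in(): hands the job in, once; it reports no verdict.
Readings, each from a call of its own:
- robot.current_t(): time.
- robot.current_q(): joint angles.
- robot.current_qvel(): joint speeds.
- robot.current_effort(): joint torques, N m.
- robot.current_tcp_pos(): TCP position.
- robot.current_tcp_rot(): TCP orientation.
- robot.current_force(): force on the tool from outside, world axes, zero at the start.
- robot.current_ft_torque(): the same for the moment, N m.
- robot.current_opening(): finger opening in m.
Only numpy, scipy, OpenCV 4.12 (cv2) and the standard library are available. Lean on these libraries where they do the work, as an engineer would, in place of code of your own. Each camera call takes 0.05 s, during which the arm holds its last target. There are 200 camera calls.

### The job

Check the foot of the blue jar after firing. First, while the jar is still standing on the ware board, take its lid off and lay it, knob up and centred, on top of the white plaster hump so that it stays balanced there; its grey seating ring must never touch the table or the ware board. Then pick up the jar and show its foot to the inspection camera: hold the foot 120 mm straight in front of the lens, squarely facing it, and finish still holding it there, leaving the bowl, the cup and the wooden paddle where they are.

Things in the scene. Friction and masses are not known exactly. Their poses are not given: they have to be found in the camera images.
- ware_board: Fixed board of pale wooden slats lying on the table, 184 mm in its own x by 320 mm in its own y, top 24 mm above the table. Origin: centre of its underside. The jar, the bowl and the cup stand on it in a row along its y, about 100 mm apart, in any order.
- jar: Loose straight round blue ceramic jar with a white band low down; outside diameter 56 mm (48 mm at the very foot, widening over the lowest 6 mm), 90 mm high, wall 5 mm, about 0.2 kg. Origin: centre of its foot (the underside); its z runs up to the mouth.
- jar_rim (a point): Centre of the jar's mouth, 90 mm above its foot.
- lid: Loose blue ceramic lid lying on the jar, about 60 g: a disc 60 mm across and 6 mm thick with a round white knob on top (diameter 20 mm, from 6 to 31 mm above the origin). Origin: centre of the disc's underside, which rests on the jar's rim. Below it a grey seating ring (outside diameter 42 mm, inside 35 mm, 6 mm deep) hangs 2 mm loose all round in the jar's mouth. Its z runs up through the knob.
- lid_knob (a point): Point on the knob's axis 18.5 mm above the lid's origin, half way up the knob.
- hump: Fixed white plaster hump mould: a round base 100 mm across and 30 mm high with a dome (sphere radius 60 mm) on it. Origin: centre of its underside.
- hump_top (a point): Topmost point of the hump, 57 mm above the table. A lid laid centrally rests there on the edge of its seating ring, its origin about 3.5 mm above this point.
- camera: Inspection camera head (grey box 74 mm wide, black lens barrel 48 mm across inside a white light ring 68 mm across), fixed 130 mm above the table in a low stand with a dark base 130 by 100 mm. Origin: centre of the front of the lens. Its z is the view line, out of the lens: obliquely up and back towards the robot's side, 35 degrees off vertical. Its y is level, across the stand. The stand is turned differently each time.
- view_point (a point): The point on the view line 120 mm in front of the lens, 228 mm above the table, where the centre of the jar's foot is to be.
- bowl: Bystander: loose small terracotta bowl, 86 mm across, 45 mm high, standing on the ware board. Origin: centre of its underside.
- cup: Bystander: loose terracotta cup without handle, 68 mm across, 70 mm high, standing on the ware board. Origin: centre of its underside.
- paddle: Bystander: loose flat wooden potter's paddle lying on the table, 175 mm long along its own y, 30 mm wide, 8 mm thick. Origin: centre of its blade's underside.

How it is judged:
By the outcome, as a careful person would: the job done as asked, in the order asked, and still so for the second after the job is handed in, while the arm keeps its last pose, push and grip.
It also fails if it takes over 67 s, if anything falls off the work surface, if the arm or the gripper's body presses on something with over 40 N, if the wrist force passes 120 N, or if a joint passes its speed limit or range.

## Working session

There is one attempt and no reset: what is moved stays moved. The work goes in short steps, each a Python script; the robot and the scene stay as the last script left them, time stands still between calls to the robot, and variables do not carry over. Pictures are saved under pics/ and viewed, about 8 in all and at most 12, crops included, and the job is handed in when it is done.

```bash
ls; mkdir -p pics; python3 - <<'E'
from cell import robot
import cv2,numpy as np
for n in ("scene","top"):
    d=robot.get_image(n); cv2.imwrite(f"pics/{n}0.png",d["color"][:,:,::-1]); np.savez(f"{n}0.npz",**d)
    print(n,[k for k in d],np.round(d["intrinsics"],2).tolist(),np.round(d["view"],4).tolist())
print(robot.current_t(),robot.hold_point_z,robot.current_tcp_rot())
E
```

```text
pics
scene ['color', 'intrinsics', 'view'] [[430.19, 0.0, 318.98], [0.0, 430.19, 194.88], [0.0, 0.0, 1.0]] [[0.1898, 0.9818, 0.0008, -0.1316], [-0.8632, 0.1665, 0.4767, 0.3821], [0.4679, -0.0912, 0.8791, -1.3144], [0.0, 0.0, 0.0, 1.0]]
top ['color', 'intrinsics', 'view'] [[493.45, 0.0, 314.38], [0.0, 493.45, 205.59], [0.0, 0.0, 1.0]] [[0.0254, -0.9996, 0.0092, 0.0218], [0.9975, 0.0259, 0.0659, -0.5219], [-0.0661, 0.0075, 0.9978, -1.5212], [0.0, 0.0, 0.0, 1.0]]
0.1 0.0188 [-4.52021210e-01 -3.10848971e+00  2.44549791e-03]
```

View pics/scene0.png

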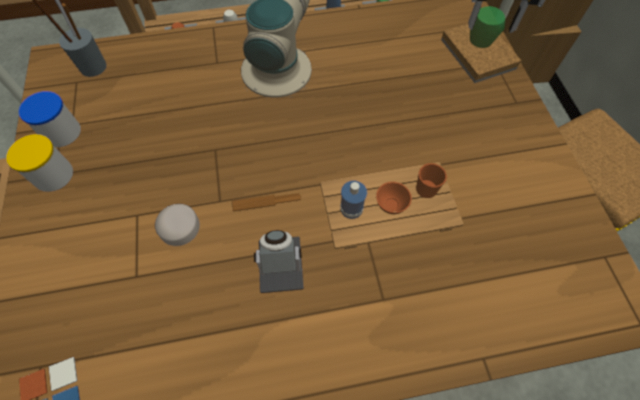

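View pics/top0.png

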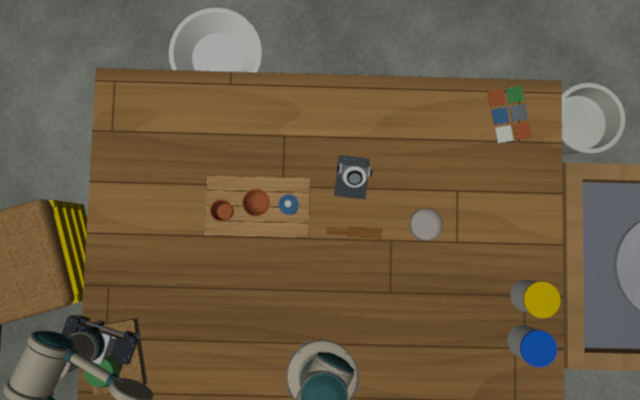

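```bash
python3 - <<'E'
import cv2,numpy as np
s=np.load("scene0.npz")["color"]; t=np.load("top0.npz")["color"]
a=np.hstack([cv2.resize(s[165:300,245:375],None,fx=3,fy=3,interpolation=cv2.INTER_NEAREST), cv2.resize(s[195:255,145:211],(396,405),interpolation=cv2.INTER_NEAREST)])
b=cv2.resize(t[145:245,265:445],(786,436),interpolation=cv2.INTER_NEAREST)
cv2.imwrite("pics/c1.png",a[:,:,::-1]);cv2.imwrite("pics/c2.png",b[:,:,::-1])
E
```

```text
(no output)
```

View pics/c1.png

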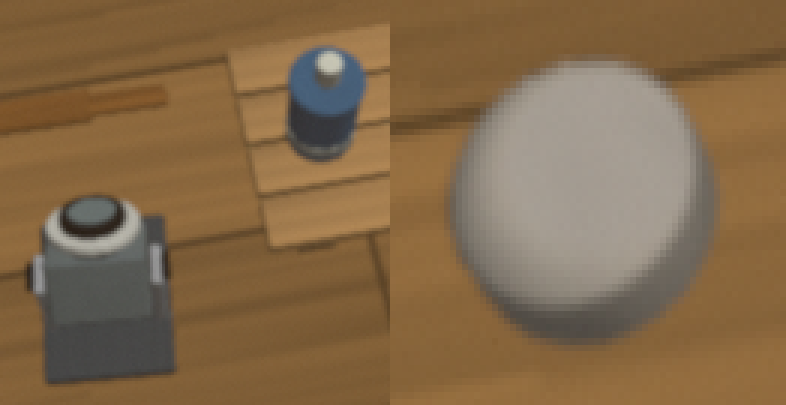

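View pics/c2.png

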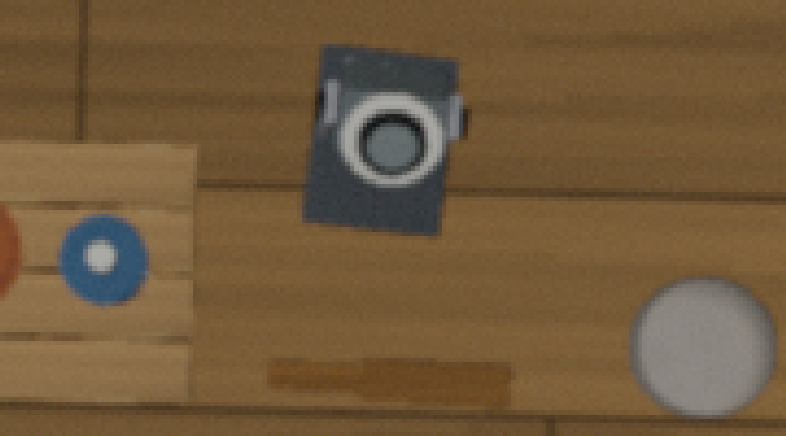

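```bash
cat > h.py <<'E'
import cv2,numpy as np
class V:
    def __init__(s,d):
        s.img=d["color"]; s.K=d["intrinsics"]; s.T=d["view"]; s.R=s.T[:3,:3]; s.C=-s.R.T@s.T[:3,3]
        s.P=s.K@np.diag([1,-1,-1])@s.T[:3]
        s.hsv=cv2.cvtColor(s.img,cv2.COLOR_RGB2HSV)
    def proj(s,X): p=s.P@np.r_[X,1]; return p[:2]/p[2]
    def plane(s,uv,z):
        d=s.R.T@(np.diag([1,-1,-1])@np.linalg.inv(s.K)@np.r_[uv,1]); return s.C+d*(z-s.C[2])/d[2]
def tri(a,ua,b,ub):
    X=cv2.triangulatePoints(a.P,b.P,np.float64(ua).reshape(2,1),np.float64(ub).reshape(2,1)).ravel(); X=X[:3]/X[3]
    return X,max(np.linalg.norm(a.proj(X)-ua),np.linalg.norm(b.proj(X)-ub))
def big(mask,box,k=0):
    """largest blob in box (u0,v0,u1,v1) -> filled contour, centroid (global px)"""
    m=np.zeros(mask.shape,np.uint8); u0,v0,u1,v1=box; m[v0:v1,u0:u1]=mask[v0:v1,u0:u1]*255
    S=8; m=(cv2.GaussianBlur(cv2.resize(m,None,fx=S,fy=S,interpolation=cv2.INTER_LINEAR),(0,0),3)>127).astype(np.uint8)
    if k: m=cv2.morphologyEx(m,cv2.MORPH_OPEN,np.ones((k,k),np.uint8))
    c=max(cv2.findContours(m,0,cv2.CHAIN_APPROX_NONE)[0],key=cv2.contourArea); M=cv2.moments(c)
    c=(c[:,0]+.5)/S-.5
    return c,(np.r_[M["m10"],M["m01"]]/M["m00"]+.5)/S-.5
E
python3 - <<'E'
from h import *
np.set_printoptions(precision=4,suppress=True)
s,t=[V(np.load(n+"0.npz")) for n in("scene","top")]
print("cams",s.C,t.C)
H,S_,Vv=[lambda v,i=i:v.hsv[:,:,i].astype(int) for i in range(3)]
white=lambda v,th=150:(S_(v)<70)&(Vv(v)>th)
blue=lambda v,th=0:(H(v)>95)&(H(v)<125)&(S_(v)>90)&(Vv(v)>th)
bs=(335,175,372,222);bt=(276,190,303,218)
ks=big(white(s),(345,178,362,196))[1];kt=big(white(t),bt)[1]
print("knob",ks,kt,*tri(s,ks,t,kt))
ct,lt=big(blue(t)|white(t),bt); e=cv2.fitEllipse(ct.astype(np.float32)); print("lid top",lt,e,t.plane(e[0],.117))
c,b=big(blue(s),bs); print("jar blob scene",c.min(0),c.max(0))
# ring
for th in (130,150,170):
  rs=cv2.fitEllipse(big(white(s,th),(255,225,300,252))[0].astype(np.float32));rt=cv2.fitEllipse(big(white(t,th),(340,164,369,190),)[0].astype(np.float32))
  print("ring",rs,rt,*tri(s,rs[0],t,rt[0]))
dk=lambda v:Vv(v)<75
for v,n,bx in((s,"s",(263,226,290,247)),(t,"t",(345,168,364,187))):
  e=cv2.fitEllipse(big(dk(v),bx)[0].astype(np.float32)); print("barrel",n,e); 
  if n=="s": es=e
print(tri(s,es[0],t,e[0]))
# hump
for v,n,bx in((s,"s",(150,198,208,252)),(t,"t",(402,200,450,248))):
  c,m=big(S_(v)<60,bx); print("hump",n,m,c.min(0),c.max(0)); hm=(c.min(0)+c.max(0))/2
  print([v.plane(m,z) for z in(.0,.015,.03)], v.plane(hm,.015))
# base
c,m=big((S_(t)<95)|(H(t)>90)&(H(t)<130),(325,148,380,206),60)
for z in(.005,.015):
  w=np.float32([t.plane(p,z)[:2] for p in c]); print("base",cv2.minAreaRect(w),)
  print(cv2.boxPoints(cv2.minAreaRect(w)))
# board
f=lambda p:np.array(p)/3+[245,165]-1/3; g=lambda p:np.array(p)/4.367+[265,145]-.4
print("sideknobs",tri(s,f((39,273)),t,g((332,101))),tri(s,f((157,262)),t,g((455,117))))
E
```

```text
cams [ 0.9698 -0.0542  0.9734] [0.4195 0.0467 1.552 ]
knob [354.5    185.3491] [287.4042 203.2612] [0.5177 0.1139 0.1407] 0.2391398683684989
lid top [288.1555 204.0646] ((288.14654541015625, 204.07249450683594), (18.448001861572266, 19.189878463745117), 146.9912567138672) [0.517  0.1124 0.117 ]
jar blob scene [341.5625 182.5625] [365.4375 202.4375]
ring ((275.8466796875, 239.2113800048828), (18.527957916259766, 29.478290557861328), 87.71391296386719) ((354.112548828125, 176.39047241210938), (20.326196670532227, 23.066265106201172), 91.71223449707031) [ 0.6031 -0.0775  0.1183] 0.36652079752690736
ring ((275.6705322265625, 238.4673614501953), (18.404699325561523, 28.5993709564209), 88.71844482421875) ((354.2379455566406, 176.61355590820312), (18.77686882019043, 20.750579833984375), 94.468017578125) [ 0.6022 -0.0777  0.1204] 0.40199211364326504Traceback (most recent call last):
  File "<stdin>", line 15, in <module>
  File "h.py", line 18, in big
    c=max(cv2.findContours(m,0,cv2.CHAIN_APPROX_NONE)[0],key=cv2.contourArea); M=cv2.moments(c)
ValueError: max() iterable argument is empty
```

```bash
python3 - <<'E'
from h import *
np.set_printoptions(precision=4,suppress=True)
s,t=[V(np.load(n+"0.npz")) for n in("scene","top")]
H,S_,Vv=[lambda v,i=i:v.hsv[:,:,i].astype(int) for i in range(3)]
blue=lambda v,th=0:(H(v)>95)&(H(v)<125)&(S_(v)>90)&(Vv(v)>th)
for th in (85,95):
  c,b=big(blue(s,th),(335,175,372,222)); print("lid scene",c.min(0),c.max(0))
dk=lambda v:Vv(v)<75
for v,n,bx in((s,"s",(263,226,290,247)),(t,"t",(345,168,364,187))):
  e=cv2.fitEllipse(big(dk(v),bx)[0].astype(np.float32)); print("barrel",n,e); 
  if n=="s": es=e
print(tri(s,es[0],t,e[0]))
for v,n,bx in((s,"s",(150,198,208,252)),(t,"t",(402,200,450,248))):
  c,m=big(S_(v)<60,bx); print("hump",n,m,c.min(0),c.max(0))
  print([v.plane(m,z)[:2] for z in(.0,.015,.03)], v.plane((c.min(0)+c.max(0))/2,.015)[:2])
  e=np.array(m)
  if n=="s": hs=m
print("hump tri",tri(s,hs,t,m))
c,m=big((S_(t)<95)|(H(t)>90)&(H(t)<130),(325,148,380,206),60)
w=np.float32([t.plane(p,.01)[:2] for p in c]); r=cv2.minAreaRect(w);print("base",r);print(cv2.boxPoints(r))
f=lambda p:np.array(p)/3+[245,165]-1/3; g=lambda p:np.array(p)/4.367+[265,145]-.4
print("sideknobs",tri(s,f((39,273)),t,g((332,101))),tri(s,f((157,262)),t,g((455,117))))
# board outline in top, projected on z=.024
o=[g(p) for p in((197,145),(189,402))]; print("board end",[t.plane(p,.024) for p in o])
# predictions for checking
for nm,X in(("knobtop",[.517,.1124,.145]),("rimc",[.517,.1124,.12]),("foot",[.517,.1124,.024])): print(nm,s.proj(X),t.proj(X))
E
```

```text
lid scene [341.5625 182.5625] [365.4375 202.4375]
lid scene [341.5625 182.5625] [365.4375 202.4375]
barrel s ((275.0072326660156, 236.76123046875), (13.176928520202637, 19.875164031982422), 82.48219299316406)
barrel t ((354.2262268066406, 177.41766357421875), (13.175928115844727, 14.238319396972656), 91.39854431152344)
(array([ 0.5994, -0.0779,  0.1234]), np.float64(0.13442373278742342))
hump s [176.9356 224.1776] [154.8125 203.5625] [198.4375 244.4375]
[array([ 0.4662, -0.3151]), array([ 0.4739, -0.3111]), array([ 0.4817, -0.3071])] [ 0.4733 -0.3118]
hump t [425.3203 224.1224] [408.5625 208.5625] [441.4375 240.4375]
[array([ 0.4729, -0.3159]), array([ 0.4723, -0.3124]), array([ 0.4718, -0.3089])] [ 0.4711 -0.3114]
hump tri (array([ 0.4724, -0.3125,  0.0121]), np.float64(0.28133720472178536))
base ((0.6155883073806763, -0.08380995690822601), (0.10972882807254791, 0.13221125304698944), 84.49111938476562)
[[ 0.5445 -0.1321]
 [ 0.6761 -0.1448]
 [ 0.6867 -0.0355]
 [ 0.5551 -0.0229]]
sideknobs (array([ 0.6311, -0.0742,  0.1124]), np.float64(21.79422484920105)) (array([ 0.6288, -0.0843,  0.1249]), np.float64(23.372925410905903))
board end [array([0.607 , 0.0519, 0.024 ]), array([0.424 , 0.0528, 0.024 ])]
knobtop [353.6606 184.2051] [287.7228 203.3877]
rimc [352.872  189.6911] [288.1072 203.9923]
foot [350.147  208.6465] [289.4669 206.1308]
```

```bash
python3 - <<'E'
from h import *
np.set_printoptions(precision=4,suppress=True)
s,t=[V(np.load(n+"0.npz")) for n in("scene","top")]
f=lambda p:np.array(p)/3+[245,165]-1/3; g=lambda p:np.array(p)/4.367+[265,145]-.4
a,b=tri(s,f((39,273)),t,g((455,117))),tri(s,f((157,262)),t,g((332,101)));print(a,b,np.degrees(np.arctan2(*(b[0]-a[0])[:2])))
hsv=t.hsv.astype(int)
c,m=big((hsv[:,:,1]<95)|(hsv[:,:,0]>90)&(hsv[:,:,0]<130),(325,148,380,206))
w=np.float32([t.plane(p,.01)[:2] for p in c]); cen=np.float32([.6156,-.081])
q=cv2.boxPoints(((.6156,-.081),(.100,.130),84.5))
ax=np.float32([np.cos(np.radians(-5.5)),np.sin(np.radians(-5.5))]);ay=np.float32([-ax[1],ax[0]])
l=(w-cen)@np.c_[ax,ay]
for nm,k in(("front",(l[:,0]<-.055)&(abs(l[:,1])<.035)),("back",(l[:,0]>.055)&(abs(l[:,1])<.035)),("left",(l[:,1]>.03)&(l[:,0]<0)&(l[:,0]>-.05)),("right",(l[:,1]<-.03)&(l[:,0]<0)&(l[:,0]>-.05)),("left-far",(l[:,1]>.03)&(l[:,0]>.05)&(l[:,0]<.055))):
    v=cv2.fitLine(w[k],2,0,.01,.01).ravel(); print(nm,k.sum(),v,np.degrees(np.arctan2(v[1],v[0])))
# scene base bottom edge and its sides
print("scene base corners z=.0",[s.plane(f(p),.0) for p in((47,383),(174,372))])
E
```

```text
(array([ 0.6226, -0.1228,  0.0926]), np.float64(0.6107298591351552)) (array([ 0.6311, -0.0383,  0.0947]), np.float64(0.7612625978897581)) 5.777159339602695
front 179 [ 0.1046  0.9945  0.5516 -0.075 ] 83.997185
back 180 [ 0.0954  0.9954  0.6804 -0.0872] 84.52279
left 127 [ 0.9961 -0.0884  0.5956 -0.0276] -5.0737057
right 128 [ 0.9948 -0.1014  0.586  -0.1264] -5.8214517
left-far 13 [ 0.9998  0.0223  0.6729 -0.0342] 1.2780721
scene base corners z=.0 [array([ 0.6757, -0.1335,  0.    ]), array([ 0.6857, -0.0368,  0.    ])]
```

```bash
cat >> h.py <<'E'
from scipy.spatial.transform import Rotation
def rot(z,y):
    z=np.array(z,float);z/=np.linalg.norm(z);y=np.array(y,float);y-=z*(y@z);y/=np.linalg.norm(y)
    return Rotation.from_matrix(np.c_[np.cross(y,z),y,z]).as_rotvec()
def down(a): return rot([0,0,-1],[np.cos(a),np.sin(a),0])
psi=np.radians(5.6); n=np.array([-np.sin(np.radians(35))*np.cos(psi),np.sin(np.radians(35))*np.sin(psi),np.cos(np.radians(35))])
view=np.array([.595,-.0776,.130])+.12*n
jar=np.array([.517,.113]); hump=np.array([.472,-.312])
E
python3 - <<'E'
from h import *
from cell import robot
np.set_printoptions(precision=2,suppress=True)
ik=lambda p,o:(lambda q:None if q is None else np.array(q))(robot.ik(list(p),list(o)))
for a in(0,np.pi): print("lid",ik([*jar,.123],down(a)),"jar",ik([*jar,.055],down(a)),"hump",ik([*hump,.07],down(a)))
cy=np.cross(n,[0,0,1]);cy/=np.linalg.norm(cy);cx=np.cross(cy,n)
for d in range(0,360,45):
    c=np.radians(d); print(d,ik(view+.031*n,rot(-n,np.cos(c)*cx+np.sin(c)*cy)))
E
```

```text
lid [ 0.08  0.27  1.73 -0.    1.14  0.08] jar [ 0.08  0.34  1.83 -0.    0.98  0.08] hump [-0.71  0.37  1.73 -0.    1.05 -0.71]
lid None jar None hump [-0.71  0.37  1.73  0.    1.05  2.43]
0 [-0.41 -0.16  2.04  0.28  0.69 -0.47]
45 [-0.41 -0.16  2.04  0.28  0.69 -1.25]
90 [-0.41 -0.16  2.04  0.28  0.69 -2.04]
135 None
180 [-0.41 -0.16  2.04  0.28  0.69  2.67]
225 [-0.41 -0.16  2.04  0.28  0.69  1.89]
270 [-0.41 -0.16  2.04  0.28  0.69  1.1 ]
315 [-0.41 -0.16  2.04  0.28  0.69  0.32]
```

```bash
python3 - <<'E'
from h import *
from cell import robot
o=list(down(0))
robot.reach([*jar,.20],o)
robot.move_linear([*jar,.124],rate=.08)
print(robot.current_force())
robot.grasp(12); print("open",robot.current_opening(),robot.current_force())
robot.move_linear([*jar,.200],rate=.08)
print(robot.current_opening(),robot.current_force(),robot.current_t(),robot.current_tcp_pos())
ims=[]
for nm in("scene","top"):
    d=robot.get_image(nm); np.savez(nm+"1.npz",**d); ims.append(d["color"])
a=cv2.resize(ims[0][110:230,300:430],None,fx=3,fy=3);b=cv2.resize(ims[1][150:270,240:370],None,fx=3,fy=3)
cv2.imwrite("pics/l1.png",np.hstack([a,b])[:,:,::-1])
E
```

```text
[0.48722627 0.76515623 0.47269221]
open 0.020005554035755366 [ 0.13660768 -0.47271519  0.88610906]
0.0195855702697134 [-0.59370485  1.37558197 -1.61799563] 5.45 [0.51653723 0.11296508 0.19941422]
```

View pics/l1.png

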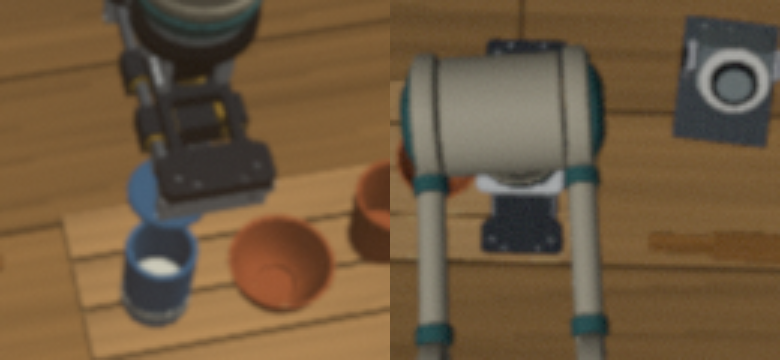

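```bash
python3 - <<'E'
from h import *
from cell import robot
o=list(down(0))
robot.move_linear([*jar,.24])
robot.reach([*hump,.24],o)
robot.move_linear([*hump,.095],rate=.12)
print(robot.current_tcp_pos(),robot.current_opening(),robot.current_t())
for nm in("scene","top"):
    d=robot.get_image(nm); np.savez(nm+"2.npz",**d)
    if nm=="scene": a=cv2.resize(d["color"][150:260,130:250],None,fx=5,fy=5)
cv2.imwrite("pics/l2.png",a[:,:,::-1])
v=V(np.load("scene2.npz"))
X=[[*(hump+.03*np.r_[np.cos(k),np.sin(k)]),.085+h] for k in np.linspace(0,6.28,73) for h in(0,.006)]
p=np.array([v.proj(x) for x in X]); print("pred lid bbox",p.min(0),p.max(0), ((p.min(0)-[130,150])*5,(p.max(0)-[130,150])*5))
h=v.hsv; c,m=big((h[:,:,0]>95)&(h[:,:,0]<125)&(h[:,:,1]>90),(130,150,250,260)); print("seen",c.min(0),c.max(0))
E
```

```text
[ 0.47251502 -0.31239235  0.09574762] 0.019529045614469817 8.9
pred lid bbox [153.58084066 198.09815847] [180.88605244 222.67882954] (array([117.90420329, 240.49079235]), array([254.4302622 , 363.39414771]))
seen [163.8125 200.5625] [179.4375 221.4375]
```

View pics/l2.png

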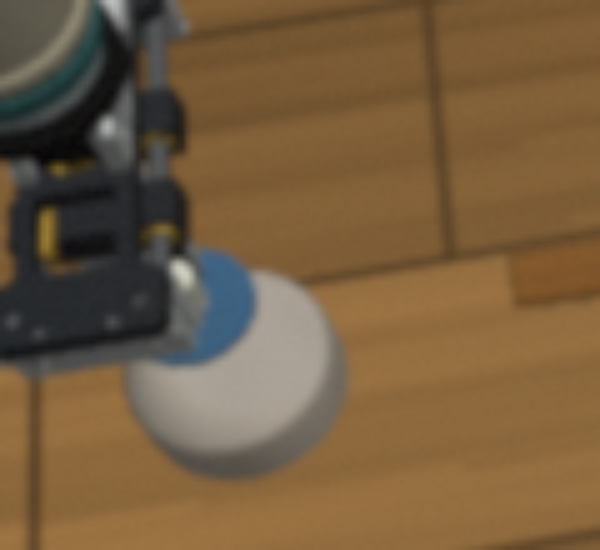

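```bash
python3 - <<'E'
from h import *
from cell import robot
p=[.473,-.3105]
robot.move_linear([*p,.080],rate=.06); robot.sleep(.3)
f0=np.array(robot.current_force()); print(f0,robot.current_tcp_pos())
z=.0755
while z>.0675:
    robot.move_linear([*p,z],rate=.03); robot.sleep(.1)
    f=np.array(robot.current_force())-f0; print(round(z,4),f.round(2),np.round(robot.current_tcp_pos()[2],4))
    if f[2]>1.0: break
    z-=.0007
robot.open(); robot.sleep(.2)
robot.move_linear([*p,.20],rate=.12)
robot.reach([.40,.0,.30],list(down(0)))
print(robot.current_t())
ims=[]
for nm in("scene","top"):
    d=robot.get_image(nm); np.savez(nm+"3.npz",**d); ims.append(d["color"])
a=cv2.resize(ims[0][190:260,140:220],None,fx=5,fy=5);b=cv2.resize(ims[1][190:260,390:460],None,fx=5,fy=5)
cv2.imwrite("pics/l3.png",np.hstack([a,b])[:,:,::-1])
for nm,bx in(("scene",(140,190,220,260)),("top",(390,190,460,260))):
    v=V(np.load(nm+"3.npz")); h=v.hsv.astype(int)
    c,m=big((h[:,:,0]>95)&(h[:,:,0]<125)&(h[:,:,1]>90)|(h[:,:,2]>175),bx); e=cv2.fitEllipse(c.astype(np.float32)); print(nm,"lid",e,v.plane(e[0],.0655))
    k,m=big((h[:,:,1]<70)&(h[:,:,2]>180),bx); print("knob",m,v.plane(m,.085))
E
```

```text
[ 0.03459039  0.25332158 -0.66672711] [ 0.47316228 -0.31063069  0.08020453]
0.0755 [-0.11 -1.23  0.7 ] 0.0754
0.0748 [-0.64 -0.89 -0.28] 0.0748
0.0741 [ 0.28 -0.47  0.72] 0.0741
0.0734 [-0.23  0.14 -0.3 ] 0.0734
0.0727 [-0.51  0.08  1.26] 0.0727
15.3833
scene lid ((172.21737670898438, 216.17108154296875), (19.70904541015625, 24.211240768432617), 69.445556640625) [ 0.47719548 -0.30766923  0.0655    ]
knob [168.88302221 210.23171872] [ 0.47097043 -0.30930979  0.085     ]
top lid ((428.2743835449219, 223.71109008789062), (17.996387481689453, 18.241886138916016), 88.25554656982422) [ 0.47207177 -0.30953582  0.0655    ]Traceback (most recent call last):
  File "<stdin>", line 24, in <module>
  File "h.py", line 18, in big
    c=max(cv2.findContours(m,0,cv2.CHAIN_APPROX_NONE)[0],key=cv2.contourArea); M=cv2.moments(c)
ValueError: max() iterable argument is empty
```

View pics/l3.png

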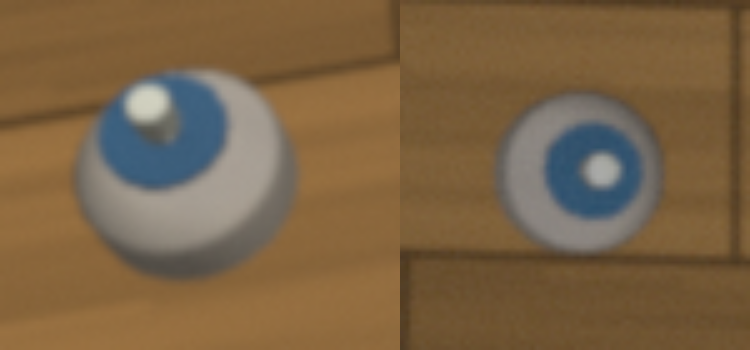

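```bash
python3 - <<'E'
from h import *
np.set_printoptions(precision=4,suppress=True)
s,t=[V(np.load(n+"3.npz")) for n in("scene","top")]
for y in(-.312,-.309):
  for z in(.0665,.0915): print(y,z,s.proj([.4725,y,z]),t.proj([.4725,y,z]))
h=t.hsv.astype(int)
for th in(120,140,160):
  k,m=big((h[:,:,1]<60)&(h[:,:,2]>th),(424,219,436,229)); print(th,m,np.ptp(k,0))
hs=s.hsv.astype(int); c,ms=big((hs[:,:,1]<70)&(hs[:,:,2]>180),(140,190,220,260)); 
print("knob s",ms,c.min(0),c.max(0),tri(s,ms,t,m))
for v,bx in((s,(150,198,208,252)),(t,(402,200,450,248))):
  h=v.hsv.astype(int); c,m=big((h[:,:,0]>95)&(h[:,:,0]<125)&(h[:,:,1]>90),bx); l=cv2.fitEllipse(cv2.convexHull(c.astype(np.float32)));print("lid",l, (c.min(0)+c.max(0))/2); 
  if v is s: ls=l
print(tri(s,ls[0],t,l[0]))
# jar rim / foot in both
for v,n,bx in((s,"s",(335,175,372,222)),(t,"t",(276,190,303,218))):
  h=v.hsv.astype(int); c,m=big((h[:,:,0]>95)&(h[:,:,0]<125)&(h[:,:,1]>60),bx); print("jar",n,m,c.min(0),c.max(0),v.plane((c.min(0)+c.max(0))/2,.114))
E
```

```text
-0.312 0.0665 [170.1539 214.5236] [429.1705 223.5804]
-0.312 0.0915 [166.8403 209.7545] [431.2046 223.3318]
-0.309 0.0665 [171.453  214.3048] [428.1779 223.5549]
-0.309 0.0915 [168.1693 209.5322] [430.1952 223.3059]
120 [430.1032 223.6338] [6.875 7.625]
140 [430.2138 223.5   ] [5.875 5.875]
160 [430.  223.5] [4.875 3.875]
knob s [168.883  210.2317] [165.5625 207.5625] [172.4375 213.4375] (array([ 0.472 , -0.3092,  0.087 ]), np.float64(0.19307276581944174))
lid ((172.08810424804688, 215.88473510742188), (21.02313804626465, 25.3326358795166), 70.48250579833984) [172. 216.]
lid ((428.2610778808594, 223.73887634277344), (18.520124435424805, 18.793670654296875), 102.49067687988281) [428.125 223.5  ]
(array([ 0.4722, -0.3108,  0.0579]), np.float64(0.3008565609627666))
jar s [352.5517 193.583 ] [341.5625 182.5625] [364.4375 203.4375] [0.5223 0.1119 0.114 ]
jar t [285.947  199.4283] [279.5625 195.5625] [296.4375 209.3125] [0.5219 0.1131 0.114 ]
```

```bash
python3 - <<'E'
from h import *
from cell import robot
o=list(down(0)); p=[.472,-.3102]; q=[.472,-.3130]
robot.reach([*p,.13],o)
robot.move_linear([*p,.072],rate=.08)
robot.grasp(8); print(robot.current_opening(),robot.current_force())
robot.move_linear([*p,.078],rate=.04)
robot.move_linear([*q,.078],rate=.03)
robot.move_linear([*q,.0722],rate=.03); robot.sleep(.2); print(robot.current_force())
robot.open(); robot.sleep(.2)
robot.move_linear([*q,.18],rate=.15)
robot.reach([.40,.0,.30],o)
print(robot.current_t())
ims=[]
for nm in("scene","top"):
    d=robot.get_image(nm); np.savez(nm+"4.npz",**d); ims.append(d["color"])
a=cv2.resize(ims[0][190:260,140:220],None,fx=5,fy=5);b=cv2.resize(ims[1][190:260,390:460],None,fx=5,fy=5)
cv2.imwrite("pics/l4.png",np.hstack([a,b])[:,:,::-1])
s,t=[V(np.load(n+"4.npz")) for n in("scene","top")]
out=[]
for v,bx in((s,(150,198,208,252)),(t,(402,200,450,248))):
  h=v.hsv.astype(int); c,m=big((h[:,:,0]>95)&(h[:,:,0]<125)&(h[:,:,1]>90),bx); l=cv2.fitEllipse(cv2.convexHull(c.astype(np.float32)));print("lid",l); out.append(l[0])
print(tri(s,out[0],t,out[1]))
# jar: blue + interior, look in top and scene
a=cv2.resize(ims[0][170:230,325:385],None,fx=6,fy=6);b=cv2.resize(ims[1][175:235,260:320],None,fx=6,fy=6)
cv2.imwrite("pics/j4.png",np.hstack([a,b])[:,:,::-1])
E
```

```text
0.019973893601699193 [ 0.38106509  0.58267049 -0.2616652 ]
[ 0.71245688  0.34988365 -0.60530692]
23.4917
lid ((170.8684539794922, 215.8423614501953), (20.296918869018555, 25.4432430267334), 67.61984252929688)
lid ((428.9872131347656, 224.06321716308594), (18.642606735229492, 18.828857421875), 122.6760482788086)
(array([ 0.4713204 , -0.31336962,  0.05742482]), np.float64(0.15101437825175953))
```

View pics/l4.png

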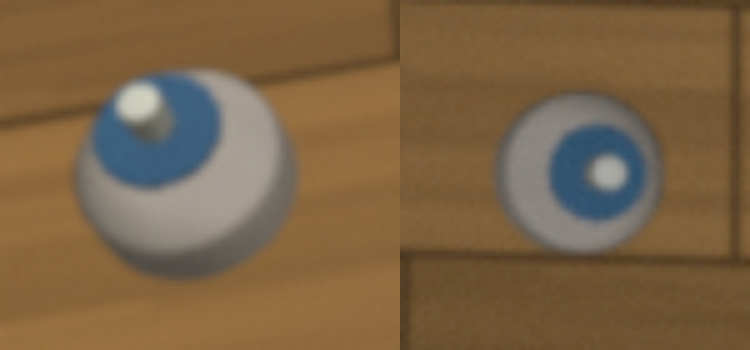

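View pics/j4.png

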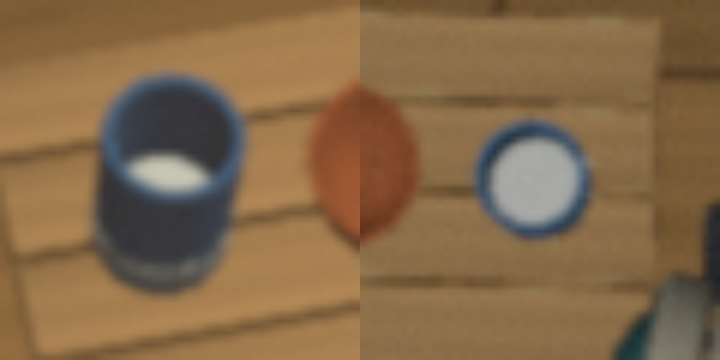

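```bash
python3 - <<'E'
from h import *
from cell import robot
np.set_printoptions(precision=4,suppress=True)
s,t=[V(np.load(n+"4.npz")) for n in("scene","top")]
X,e=tri(s,[353.5,192.4],t,[288.5,204.4]); J=X[:2]; print("rim",X,e,t.plane([288.5,204.4],.114),s.plane([353.5,192.4],.114))
J=np.r_[.517,np.mean([X[1],t.plane([288.5,204.4],.114)[1]])]
print(J); assert abs(J[1]-.113)<.006 and abs(X[0]-.517)<.008
o=list(down(0))
robot.reach([*J,.20],o)
robot.move_linear([*J,.055],rate=.12); print(robot.current_force())
robot.grasp(30); robot.sleep(.2); print("open",robot.current_opening(),robot.current_tcp_pos(),robot.current_force())
robot.move_linear([*J,.25],rate=.12); print(robot.current_opening(),robot.current_force(),robot.current_t())
cy=np.cross(n,[0,0,1]);cy/=np.linalg.norm(cy);cx=np.cross(cy,n)
O=list(rot(-n,cx))
robot.reach(list(view+.091*n),O)
robot.move_linear(list(view+.031*n),rate=.06); robot.sleep(.3)
print(robot.current_tcp_pos(),view+.031*n,robot.current_opening(),robot.current_force(),robot.current_t())
ims=[]
for nm in("scene","top"):
    d=robot.get_image(nm); np.savez(nm+"5.npz",**d); ims.append(d["color"])
cv2.imwrite("pics/v5.png",np.hstack([cv2.resize(ims[0][130:290,220:350],None,fx=3,fy=3),cv2.resize(ims[1][100:260,280:410],None,fx=3,fy=3)])[:,:,::-1])
for p in(view,view+.09*n): print((s.proj(p)-[220,130])*3,(t.proj(p)-[280,100])*3)
E
```

```text
rim [0.517  0.1131 0.1071] 0.7385846721572459 [0.5162 0.1115 0.114 ] [0.521  0.1134 0.114 ]
[0.517  0.1123]
[ 0.7376 -0.2563  0.7625]
open 0.05533706926008594 [0.5177 0.1123 0.0552] [ 2.0742 -0.1397  0.7463]
0.055397691898353175 [-0.4257 -0.1518 -2.1644] 28.3917
[ 0.5088 -0.0692  0.254 ] [ 0.5088 -0.0691  0.2537] 0.054918546902966436 [-0.0952  0.0392 -2.7695] 30.6333
[145.4315 157.6118] [223.5385 298.3815]
[130.524  29.462] [224.2496 351.9619]
```

View pics/v5.png

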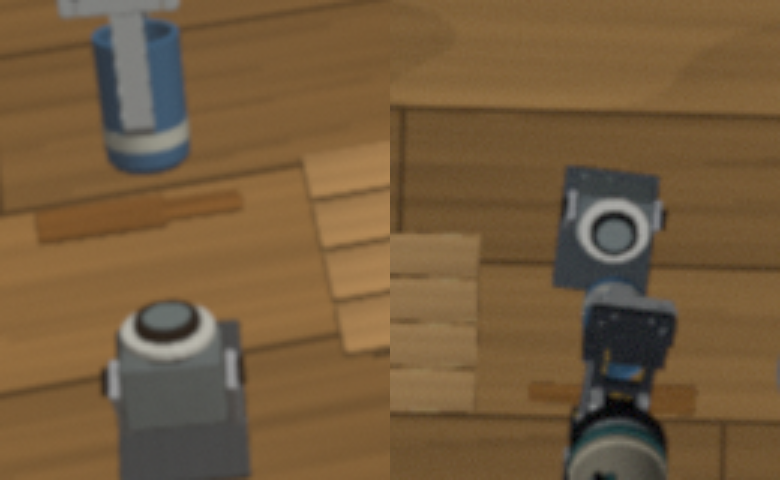

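```bash
cat > chk.py <<'E'
from h import *
np.set_printoptions(precision=3,suppress=True)
def chk(k):
    s=V(np.load(f"scene{k}.npz")); h=s.hsv.astype(int)
    m=(((h[:,:,0]>95)&(h[:,:,0]<130)&(h[:,:,1]>60))|(h[:,:,1]<70)&(h[:,:,2]>100)); 
    cy=np.cross(n,[0,0,1]);cy/=np.linalg.norm(cy);cx=np.cross(cy,n)
    P=np.array([s.proj(view+a*n+r*(np.cos(b)*cx+np.sin(b)*cy)) for a,r in((0,.024),*((x,.028) for x in np.linspace(.006,.09,40))) for b in np.linspace(0,2*np.pi,90)])
    hull=cv2.convexHull(P.astype(np.float32))[:,0]
    im=np.zeros((3200,5120),np.uint8); cv2.fillPoly(im,[np.int32((hull+.5)*8)],1)
    D=[]
    for r in range(146,186,3):
        x=np.where(m[r,245:295])[0]+245; y=np.where(im[int((r+.5)*8)])[0]/8-.5
        print(r,"seen",x.min(),x.max(),"pred",y.min().round(1),y.max().round(1)); D.append([r,(x.min()+x.max())/2-(y.min()+y.max())/2])
    p=np.polyfit(*np.array(D).T,1); print("mid offset: slope",p[0],"at rows 146,182",np.polyval(p,[146,182]))
    c,_=big(m,(245,140,295,200)); print("lowest seen",c.max(0)[1],"pred",hull.max(0)[1])
E
python3 -c "
from chk import *; chk(5)"
```

```text
146 seen 253 278 pred 249.2 278.9
149 seen 253 279 pred 249.6 279.1
152 seen 253 279 pred 250.1 279.4
155 seen 254 279 pred 250.5 279.8
158 seen 254 280 pred 250.9 280.0
161 seen 255 280 pred 251.2 280.4
164 seen 255 280 pred 251.8 280.6
167 seen 255 282 pred 252.1 281.0
170 seen 256 282 pred 252.5 281.2
173 seen 272 282 pred 252.9 281.6
176 seen 257 282 pred 253.4 281.9
179 seen 260 281 pred 253.8 282.1
182 seen 257 280 pred 254.2 280.5
185 seen 260 276 pred 256.8 277.6
mid offset: slope 0.03264652014652019 at rows 146,182 [1.538 2.713]
lowest seen 186.4375 pred 187.76837
```

```bash
python3 - <<'E'
from chk import *
from cell import robot
cy=np.array([np.sin(psi),np.cos(psi),0])
robot.move_linear(list(view+.031*n-.0013*cy),rate=.03); robot.sleep(.4)
p=np.array(robot.current_tcp_pos()); R=Rotation.from_rotvec(robot.current_tcp_rot()).as_matrix()
print("tcp err mm",(p-(view+.031*n-.0013*cy))*1e3,"axis deg",np.degrees(np.arccos(-R[:,2]@n)),robot.current_opening(),robot.current_force())
for nm in("scene","top"): np.savez(nm+"6.npz",**robot.get_image(nm))
a,b=[np.load(f"scene{k}.npz")["color"].astype(int) for k in(0,6)]
for nm,(u0,v0,u1,v1) in dict(bowl=(376,180,412,215),cup=(415,163,448,198),paddle=(230,192,302,212)).items(): print(nm,np.abs(a-b)[v0:v1,u0:u1].mean())
for k in(4,6):
  v=V(np.load(f"top{k}.npz")); h=v.hsv.astype(int); c,m=big((h[:,:,0]>95)&(h[:,:,0]<125)&(h[:,:,1]>90),(402,200,450,248)); print("lid",m)
robot.hand_in(); print(robot.current_t())
E
```

```text
tcp err mm [-0.     0.024 -0.034] axis deg 0.0047984778422851815 0.05515148576889435 [-0.38  -0.173 -2.567]
bowl 1.4023809523809523
cup 1.2914862914862915
paddle 1.3622685185185186
lid [428.986 224.155]
lid [429.009 224.133]
the job is handed in; nothing more can be done
the job is handed in; nothing more can be done
```

The job is handed in. The lid is on the plaster hump and the arm is holding the jar with its foot 120 mm in front of the lens. The whole job took about 32 s of the 67 s allowed.

**Lid:** I gripped it by the knob, lifted it straight up, and laid it knob up on the hump. The first placing was about 3 mm off centre, so I picked it up again and shifted it. In the last images it looks level and centred to about 1–2 mm. It had not moved by the final picture, and its ring went nowhere near the board or the table.

**Jar:** I gripped it with the jaws across the row and took it to the view point with its axis along the view line.
- **Arm pose:** the commanded pose was met to under 0.1 mm and 0.01°. The real accuracy depends on the measured camera position, about 2 mm and 1° of turn.
- **Images:** the scene view showed the jar about 2.6 mm off to the side. Part of that is a disagreement of 1.5–2 mm between the two cameras, so I corrected by 1.3 mm. I did not measure that offset again afterwards, so a sideways error of about 1–2 mm may remain.

**Other things:** the bowl, cup and paddle are unchanged between the first and last pictures. Force readings printed between moves stayed within a few newtons.

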